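# Feed the microphone one turn nearer and clamp it

## Robot

A 6-joint arm with a two-finger parallel gripper is mounted at the origin on the work surface. World frame = base frame: x ahead of the robot, y to its left, z up, the work surface at z = 0. Lengths are in m, angles in rad, forces in N, time in s.
With the tool pointing down it reaches from about 0.425 to 0.95 m from the base axis. Payload 3.5 kg.
Tool frame: the origin (TCP) lies midway between the tips of the shut fingers; the grasp point (between the pads) lies ctrl.grasp_offset behind it (ctrl.grasp_offset is the distance from the TCP to the grasp point, in m); x points along the fingers, y is the direction in which the jaws open and shut, and the axes are right-handed (so a half turn about x gives the same grasp; the last joint's range is limited). The gripper opens to 85 mm and grips with 20 to 120 N. Pads are 22 mm wide; open, the fingers measure 114 mm over their backs; the gripper's body (76 mm by 85 mm) begins 54 mm behind the grasp point. The pads swing forward as they close: fully open they stand 13 mm farther back than shut.
Start: joints at [-1.413, 0.286, 1.577, -0, 1.279, -0.15], TCP at [0.205, -0.643, 0.231] pointing down, gripper open.
Joint ranges: [-2.77, 2.77], [-0.9, 2.22], [0.21, 2.48], [-1.53, 4.67], [0.24, 2.81], [-2.84, 2.84]. Speed limits (rad/s): [2.79, 2.79, 3.14, 3.14, 3.14, 3.14].

## Interface

Orientations are given as a unit quaternion [x, y, z, w].
In Python, from plant import readout, read_camera, sign_off, ctrl gives the robot as it stands.
- The arm moves only by the tool drive_tool, never from a script. Its argument "steps" is a list of rows, each a list of 5 numbers: the shift along the tool's x, y, z in cm, then the turn about the tool's x in degrees, then the opening, from 0 (shut) to 1 (fully open). A call has 1 to 10 rows; each row shifts and turns the commanded pose from where the row before left it, along the tool's axes as they then stand; what a row does not reach is not made up. A row lasts 1/10 s, in which the tool goes at most 50 mm and 8.59 degrees, less where a joint would pass 70% of its speed; a pose out of reach is approached as far as the arm can. A call is refused whole if a number of a shift passes 5 or a number of a turn 8.59, either way. A call with a gripper value outside its range is refused whole. The fingers move at their own pace and stop on an object; "force" is the grip in N (left out, the last holds). Time passes only in rows, so rows that do not move let the fingers close. It gives the time, the measured TCP pose, the force and the opening at its end, in the units of the state.
- readout.get_state(): the state, without advancing time (a new reading comes with each control period).
- read_camera(name): name is "scene" or "top" or "wrist"; returns a dict with "frame" (480x640x3 uint8, red, green, blue), "vertical_fov" (degrees; the focal length in pixels is half the picture's height over the tangent of half this angle, whatever the lens; pixels are square), "cx", "cy" (the principal point, pixels), "k1" (the pictures are not rectified: a ray, as slopes to the right and down, at radius r is drawn at 1 + k1 r^2 times it, then the intrinsics apply), "eye" and "orientation" of the camera in the world. Camera axes: x right, y up, looking along -z (the intrinsics and any distortion apply to the point x, -y, -z); pixel columns grow to the right and rows downward; lengths in m; the calibration is good to about 2 mm. A picture is of the moment at which its call begins. There is no depth.
- sign_off(): hands the job in, once; it reports no verdict.
The state is a dict: "time": time; "qpos": joint angles; "dq": joint speeds; "joint_efforts": joint torques, N m; "eef_pos": TCP position; "tcp_rot": TCP orientation; "contact_force": force on the tool from outside, world axes, zero at the start; "wrist_torque": the same for the moment, N m; "opening": opening from 0.0 (shut) to 1.0 (fully open).
Only numpy, scipy, OpenCV 4.12 (cv2) and the standard library are available. Lean on these libraries where they do the work, as an engineer would, in place of code of your own. Each camera call takes 0.05 s, during which the arm holds its last target. There are 200 camera calls.

## Task

On the microphone positioner, push the hand wheel clockwise (seen from above) by its upright handle through exactly one turn, so that the handle comes back to where it started and the microphone has moved up one pitch towards the sound source. Then push the small clamp lever beside the rail round, away from the wheel, up to its stop, to lock the carriage. Do it gently by pushing with the fingers only: do not pinch or grip the handle or the lever, and leave everything else standing where it is.

Things in the scene. Friction and masses are not known exactly. Their poses are not given: they have to be found in the camera images.
- positioner: Microphone positioner (all sizes in mm), fixed to the bench. Origin on the table under the hand wheel's axis, z up. Grey gearbox 110 x 110 x 62 high about the origin. Rail plate (90 wide) runs along its +y to y = 370; on it a carriage with the microphone (84 wide, top 91, starts at y 145-161) and at the end the sound source (top 101). Clamp lever on the rail's +x side at y = 200.
- wheel (a joint): Hand wheel angle in rad, growing clockwise seen from above; one turn is 6.283. Starts anywhere in 0 to 5 (at 0 the handle points along the positioner's -x from the axis); can go on to 14. Turns with about 2 N at the handle, does not coast, stays where left. Geared to the carriage: 20 mm a turn, clockwise moves the microphone along +y to the sound source.
- wheel_axis (a point): Centre of the hand wheel, on its vertical axis, at the height of the rim's centre line (85 above the table). The aluminium wheel has a rim of 130 mm centre-line diameter made of 12 mm round bar (top of the rim at 91), a hub 30 across with its top at 99, two thin spokes and one broad spoke that ends under the handle.
- wheel_handle (a point): Centre of the top of the hand wheel's upright black handle, 145 above the table and 65 from the wheel's axis. The handle is a round grip about 18 in diameter that stands up 52 from the rim (from 93 to 145 above the table); it turns with the wheel.
- clamp (a joint): Angle of the clamp lever in rad. Near 0 (starts between 0 and 0.25) it is loose and points along the positioner's +x, away from the rail; it swings counter-clockwise seen from above, towards the positioner's +y (away from the wheel), to a hard stop at 1.4. It counts as clamped above 1.05. It takes about 2 N at its knob and stays where it is left.
- clamp_pivot (a point): Top of the clamp lever's boss (26 across) on its vertical pivot, 53 above the table, at (75, 200) in the positioner's frame.
- clamp_knob (a point): Centre of the top of the clamp lever's upright black knob, 83 above the table and 55 from the pivot. The knob is round, about 17 in diameter, and stands from 41 to 83 above the table at the end of a flat arm 13 wide (arm top at 50).
- calibrator: Bystander: upright dark steel calibrator, 44 in diameter and 70 high; origin under its centre.
- adapter: Bystander: brass adapter ring, 32 in diameter and 16 high; origin under its centre.
- meter: Bystander: handheld sound level meter lying flat, 75 wide, 32 high; its body is 140 long about the origin, and its thin neck and microphone reach to 220 along its +y.
- switchbox: Bystander: flat white and black switch box, 80 x 180 x 50 high; origin under its centre.
- screwdriver: Bystander: screwdriver lying along its x, 160 long, 26 high; origin under its middle.
- mug: Bystander: white mug, 76 in diameter, 90 high, handle at its +y; origin under its centre.
- jar: Bystander: small jar with black cap, 50 in diameter, 60 high; origin under its centre.

How it is judged:
On the way, in this order (a step that is already met when the one before it is completed fails the run):
1. the wheel has been turned clockwise exactly one turn (handle within 15 mm of where it began), with the clamp lever still loose (distance of wheel_handle from where it was at the start of the episode below 0.015 m and value of joint wheel between 5.7 and 11.8 rad and value of joint clamp below 0.4 rad), for 0.3 s.
2. the clamp lever is pushed round to clamp (value of joint clamp above 1.05 rad), for 0.2 s.
At the end, for the whole second after the job is handed in: The wheel stands one full turn clockwise from its start (handle within 15 mm of its first place, not zero and not two turns) and is at rest, and the clamp lever is beyond 1.05 rad towards its stop (distance of wheel_handle from where it was at the start of the episode below 0.015 m and value of joint wheel between 5.7 and 11.8 rad and value of joint clamp above 1.05 rad and velocity of joint wheel between -0.05 and 0.05 rad/s); the robot touches nothing.
It fails at once if the fingers press or squeeze the positioner, its handle or its lever with more than 35 N (a pinch, or rough pushing) (contact force between the fingers and positioner above 35 N).
It fails at once if a bystander is shifted or lifted by more than 20 mm (distance of any of calibrator, adapter, meter, switchbox, screwdriver, mug, jar from where it was at the start of the episode above 0.02 m).
It also fails if it takes over 67 s, if anything falls off the work surface, if the arm or the gripper's body presses on something with over 40 N, if the wrist force passes 120 N, or if a joint passes its speed limit or range.

## Working session

There is one attempt and no reset: what is moved stays moved. The work goes in short steps, Python scripts to look and compute and a tool call to move; the robot and the scene stay as the last step left them, time stands still between calls to the robot, and variables do not carry over. Pictures are saved under pics/ and viewed, about 8 in all and at most 12, crops included, and the job is handed in when it is done.

Besides the shell and the picture viewer there is one more tool, called as name(argument=value, ...), one argument or row to a line, values as JSON. drive_tool: Moves the arm, as the interface text tells. Its arguments: {"type":"object","properties":{"steps":{"type":"array","items":{"type":"array","items":{"type":"number"}}},"force":{"type":"number"}},"required":["steps"]}

```bash
mkdir -p pics; cat > h.py <<'E'
import numpy as np, cv2
from scipy.spatial.transform import Rotation as R
from plant import readout, read_camera, sign_off, ctrl
def snap(n,f=None):
    c=read_camera(n)
    if f: cv2.imwrite('pics/'+f,c['frame'][:,:,::-1])
    return c
def foc(c): return c['frame'].shape[0]/2/np.tan(np.radians(c['vertical_fov'])/2)
def ray(c,u,v):
    f=foc(c); K=np.array([[f,0,c['cx']],[0,f,c['cy']],[0,0,1.]])
    p=cv2.undistortPoints(np.array([[[u,v]]],float),K,np.array([c['k1'],0,0,0,0.]))[0,0]
    return np.array(c['eye']),R.from_quat(c['orientation']).apply([p[0],-p[1],-1])
def plane(c,u,v,z):
    e,d=ray(c,u,v); return e+d*(z-e[2])/d[2]
def proj(c,P):
    q=R.from_quat(c['orientation']).inv().apply(np.array(P)-c['eye']); x,y=q[0]/-q[2],-q[1]/-q[2]
    s=1+c['k1']*(x*x+y*y); f=foc(c); return np.array([c['cx']+f*s*x,c['cy']+f*s*y])
E
python3 - <<'E'
from h import *
for n in('scene','top'):
    c=snap(n,n+'0.png'); print(n,c['eye'],c['orientation'],c['vertical_fov'],c['k1'],c['cx'],c['cy'])
s=readout.get_state();print(s,ctrl.grasp_offset)
E
```

```text
scene [1.1989766  0.372569   1.06212416] [0.1558928  0.28025809 0.81888776 0.47599966] 45.99028271487202 0.05259595712343893 312.77462403530603 240.29424997258988
top [ 0.49717252 -0.00936642  1.32606734] [-0.04047791  0.01897157  0.71361643 -0.69910886] 51.26203270586112 0.00463795869644904 325.9767647720489 238.56429509252095
{'time': 0.1, 'qpos': array([-1.41299240e+00,  2.87121812e-01,  1.57804632e+00, -1.04515001e-05,
        1.27861829e+00, -1.50011817e-01]), 'dq': array([-0.00023006, -0.00098689, -0.00252478,  0.00185487, -0.0001758 ,
        0.00061128]), 'joint_efforts': array([ 6.18972008e-04, -4.07296515e+01, -2.93699455e+01, -1.74267843e-04,
        3.42941661e-03, -1.70189089e-06]), 'eef_pos': array([ 0.20443201, -0.64266322,  0.23004717]), 'tcp_rot': array([-0.69874131, -0.10917674,  0.69875443, -0.10762556]), 'contact_force': array([-0.31483653,  0.05223703, -1.01985991]), 'wrist_torque': array([ 0.01013306, -0.00633353,  0.0040007 ]), 'opening': 1.0005518411755656} 0.0187
```

View pics/top0.png

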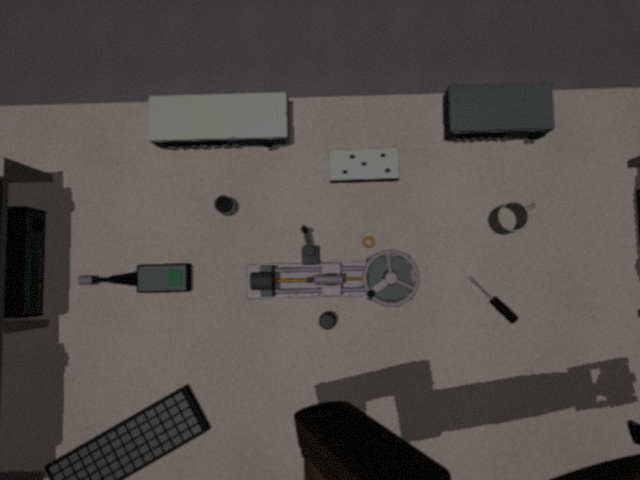

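View pics/scene0.png

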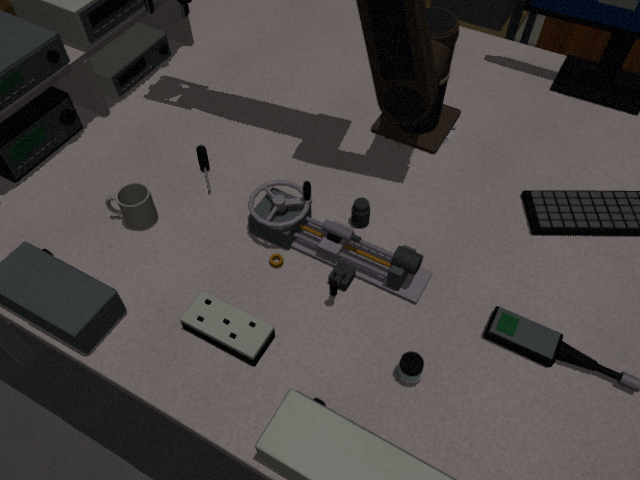

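The top view shows the wheel at about (391,278), with its handle top near (371,294). The rail runs image-left to (250,281), and the clamp knob is near (305,229). In the scene view the handle is near (307,190) and the knob near (333,288). I'll measure these next.

```bash
python3 - <<'E'
from h import *
c=snap('top'); s=snap('scene')
a=c['frame'][205:325,225:435,::-1]; b=s['frame'][160:320,230:445,::-1]
g=lambda i:np.clip(cv2.resize(i,None,fx=3.7,fy=3.7,interpolation=cv2.INTER_CUBIC).astype(float)*1.6,0,255)
A=g(a);cv2.imwrite('pics/topc.png',A)
for n,p in dict(ax=(391,278),h=(371,294)).items(): print(n,plane(c,*p,.085 if n=='ax' else .145))
for p in((305,229),):print('knob',plane(c,*p,.083))
print('sc',plane(s,307,183,.145),plane(s,333,280,.083),plane(s,280,204,.085))
# dark blobs
for n,cc,(x0,x1,y0,y1) in(('top',c,(295,380,220,305)),('scene',s,(295,345,175,300))):
    m=(cc['frame'][y0:y1,x0:x1].max(2)<35).astype(np.uint8)
    k,l,st,ce=cv2.connectedComponentsWithStats(m)
    for i in range(1,k):
        if st[i,4]>15: print(n,st[i]+[x0,y0,0,0,0],ce[i]+[x0,y0])
E
```

```text
ax [ 0.50120097 -0.13098831  0.085     ]
h [ 0.46456932 -0.0773238   0.145     ]
knob [0.62754074 0.07951761 0.083     ]
sc [ 0.46405334 -0.07667961  0.145     ] [0.62442967 0.07762163 0.083     ] [ 0.50282763 -0.12697245  0.085     ]
top [302 227   6   6  27] [304.77777778 229.62962963]
top [368 291   6   7  32] [370.5625 293.5625]
scene [303 181   8  19 128] [306.5078125 190.5078125]
scene [295 205   9   7  36] [298.58333333 207.58333333]
scene [295 205  16  28 133] [302.12030075 221.15037594]
scene [323 229  20  14 116] [333.10344828 236.79310345]
scene [328 271  17  26 243] [335.9382716  283.65432099][ WARN:0@3.275] global loadsave.cpp:1063 imwrite_ Unsupported depth image for selected encoder is fallbacked to CV_8U.
```

View pics/topc.png

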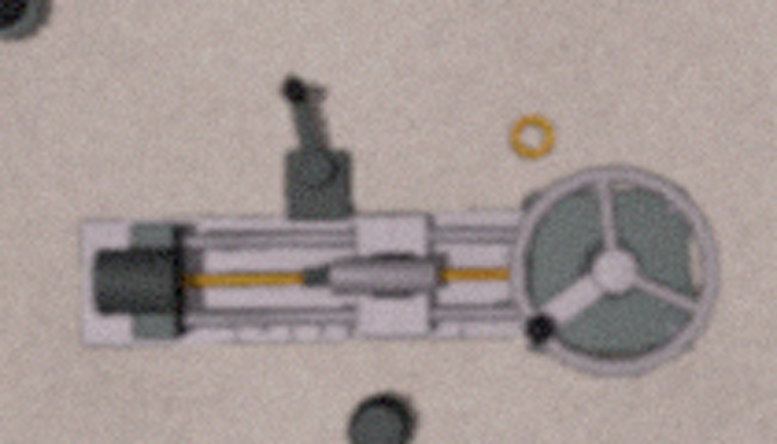

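The axis is at about (0.501, -0.131) and the handle at (0.4645, -0.077). That puts them 65 mm apart, as it should be, and both views agree. The crop also shows the clamp boss near crop (317,168) and the knob near (294,90). Next I'll plan a push with shut fingers, with the tool yaw following the handle.

```bash
cat >> h.py <<'E'
AX=np.array([.5010,-.1305]); H0=np.array([.4645,-.0772]); D=.020
def rows(targets,ndec=2,pose=None):
    """targets: (x,y,z,yawdir of tool z in rad); rows from pose, tool-frame cm/deg; pose tracked through the rounding"""
    s=readout.get_state(); p,r=pose or (np.array(s['eef_pos']),R.from_quat(s['tcp_rot'])); out=[]
    for x,y,z,ya in targets:
        sh=np.round(r.inv().apply(np.array([x,y,z])-p)*100,ndec)
        tz=r.apply([0,0,1]); d=np.degrees((np.arctan2(tz[1],tz[0])-ya+np.pi)%(2*np.pi)-np.pi) # clockwise +
        d=np.round(d,1); p=p+r.apply(sh/100); r=r*R.from_euler('x',d,degrees=True)
        out.append([float(v) for v in sh]+[float(d),0])
    return out,(p,r)
E
python3 - <<'E'
from h import *
s=readout.get_state(); r=R.from_quat(s['tcp_rot']); print(r.as_matrix().round(3).T)
c=snap('top')
print('pivot',plane(c,310.7,250.4,.053),'knob',plane(c,304.8,229.6,.083),'adapter',plane(c,369,241.5,.016),'jar',plane(c,224,204,.06),'cal',plane(c,327.5,319.5,.07),'axis',plane(c,391,278.2,.085))
th=np.arctan2(*(H0-AX)[::-1]);print('handle ang',np.degrees(th),'r',np.linalg.norm(H0-AX),'tangent dir',np.degrees(th)-90)
E
```

```text
[[-0.     0.002 -1.   ]
 [ 0.303 -0.953 -0.002]
 [-0.953 -0.303 -0.   ]]
pivot [0.57546018 0.06795312 0.053     ] knob [0.62604321 0.08004251 0.083     ] adapter [ 0.59786607 -0.08318272  0.016     ] jar [0.69925679 0.28879192 0.06      ] cal [0.40146    0.02795593 0.07      ] axis [ 0.50070986 -0.13097349  0.085     ]
handle ang 124.40346028721405 r 0.06459984520105291 tangent dir 34.403460287214045
```

drive_tool(
  steps=[
    [0,0,0,8,0],
    [0,0,0,8,0],
  ],
  force=20,
)

```text
time: 0.45
eef_pos: [0.2045, -0.6431, 0.231]
tcp_rot: [-0.707, -0.008, 0.707, -0.008]
contact_force: [0.2, -0.1, 0.2]
opening: 0.694
```

```bash
python3 - <<'E'
from h import *
s=readout.get_state(); print(s['qpos'],s['eef_pos'],s['opening']);print(R.from_quat(s['tcp_rot']).as_matrix().round(3).T)
E
```

```text
[-1.41296730e+00  2.86469878e-01  1.57701185e+00  5.54749748e-06
  1.27857908e+00  1.34894662e-01] [ 0.20452513 -0.64311747  0.23104242] 0.6942519077779336
[[-0.     0.    -1.   ]
 [ 0.023 -1.    -0.   ]
 [-1.    -0.023  0.   ]]
```

```bash
python3 - <<'E'
from h import *
s=readout.get_state(); p=s['eef_pos']; y0=np.radians(181.3); y1=np.radians(34.4+360)
t=np.array([np.cos(y1),np.sin(y1)]); g=H0-(D+.02)*t; print(g)
f=np.linspace(0,1,27)[1:]
T=[(*(p[:2]+(g-p[:2])*k),.231,y0+(y1-y0)*k) for k in f]+[(*g,.231,y1)]+[(*g,z,y1) for z in(.19,.15)]+[(*g,.15,y1)]
o,_=rows(T,1)
for i in range(0,30,10): print(o[i:i+10])
E
```

```text
[ 0.43149546 -0.09979868]
[[0.0, -2.1, -0.9, -8.2, 0], [0.0, -1.9, -1.2, -8.2, 0], [0.0, -1.7, -1.5, -8.2, 0], [0.0, -1.5, -1.7, -8.2, 0], [0.0, -1.2, -1.9, -8.2, 0], [0.0, -1.0, -2.0, -8.2, 0], [0.0, -0.7, -2.2, -8.2, 0], [0.0, -0.3, -2.2, -8.2, 0], [0.0, -0.0, -2.3, -8.2, 0], [0.0, 0.3, -2.3, -8.1, 0]]
[[0.0, 0.6, -2.1, -8.2, 0], [0.0, 0.9, -2.1, -8.2, 0], [0.0, 1.3, -1.9, -8.2, 0], [0.0, 1.4, -1.7, -8.2, 0], [0.0, 1.7, -1.5, -8.2, 0], [0.0, 1.9, -1.3, -8.2, 0], [0.0, 2.1, -0.9, -8.2, 0], [0.0, 2.1, -0.7, -8.2, 0], [0.0, 2.3, -0.3, -8.2, 0], [0.0, 2.2, -0.0, -8.2, 0]]
[[0.0, 2.3, 0.3, -8.2, 0], [0.0, 2.2, 0.6, -8.2, 0], [0.0, 2.0, 1.0, -8.2, 0], [0.0, 1.9, 1.2, -8.2, 0], [0.0, 1.8, 1.5, -8.2, 0], [0.0, 1.4, 1.7, -8.2, 0], [0.0, 0.1, -0.0, 0.0, 0], [4.1, -0.0, -0.0, 0.0, 0], [4.0, -0.0, -0.0, 0.0, 0], [0.0, -0.0, -0.0, 0.0, 0]]
```

drive_tool(
  steps=[
    [0.0,-2.1,-0.9,-8.2,0],
    [0.0,-1.9,-1.2,-8.2,0],
    [0.0,-1.7,-1.5,-8.2,0],
    [0.0,-1.5,-1.7,-8.2,0],
    [0.0,-1.2,-1.9,-8.2,0],
    [0.0,-1.0,-2.0,-8.2,0],
    [0.0,-0.7,-2.2,-8.2,0],
    [0.0,-0.3,-2.2,-8.2,0],
    [0.0,0,-2.3,-8.2,0],
    [0.0,0.3,-2.3,-8.1,0],
  ],
)

```text
time: 1.45
eef_pos: [0.291, -0.4324, 0.2313]
tcp_rot: [0.526, 0.473, -0.526, 0.473]
contact_force: [0.3, 0.7, -0.3]
opening: -0.002
```

drive_tool(
  steps=[
    [0.0,0.6,-2.1,-8.2,0],
    [0.0,0.9,-2.1,-8.2,0],
    [0.0,1.3,-1.9,-8.2,0],
    [0.0,1.4,-1.7,-8.2,0],
    [0.0,1.7,-1.5,-8.2,0],
    [0.0,1.9,-1.3,-8.2,0],
    [0.0,2.1,-0.9,-8.2,0],
    [0.0,2.1,-0.7,-8.2,0],
    [0.0,2.3,-0.3,-8.2,0],
    [0.0,2.2,0,-8.2,0],
  ],
)

```text
time: 2.45
eef_pos: [0.3769, -0.2238, 0.2314]
tcp_rot: [0.087, 0.702, -0.087, 0.702]
contact_force: [0.8, -0.3, -0.1]
opening: -0.002
```

drive_tool(
  steps=[
    [0.0,2.3,0.3,-8.2,0],
    [0.0,2.2,0.6,-8.2,0],
    [0.0,2.0,1.0,-8.2,0],
    [0.0,1.9,1.2,-8.2,0],
    [0.0,1.8,1.5,-8.2,0],
    [0.0,1.4,1.7,-8.2,0],
    [0,0,0,0,0],
    [0,0,0,0,0],
  ],
)

```text
time: 3.25
eef_pos: [0.4289, -0.0989, 0.2313]
tcp_rot: [-0.211, 0.675, 0.211, 0.675]
contact_force: [-0.3, 0.1, 1.1]
opening: 0.003
```

```bash
python3 - <<'E'
from h import *
s=readout.get_state(); print(s['qpos'],s['eef_pos'],s['opening']);print(R.from_quat(s['tcp_rot']).as_matrix().round(3).T)
c=snap('wrist','w1.png'); print(proj(c,[*H0,.145]),proj(c,[*AX,.085]),proj(c,[*AX,.099]))
E
```

```text
[-4.57634366e-01 -2.57101580e-01  2.12653332e+00 -5.86430757e-04
  1.27212673e+00 -2.63355845e+00] [ 0.4288927  -0.09891443  0.23131205] 0.0033521197557420464
[[-0.    -0.001 -1.   ]
 [-0.569  0.822 -0.   ]
 [ 0.822  0.569 -0.   ]]
[313.62604684 301.6859772 ] [235.08711998 265.53960178] [231.36780763 272.67623193]
```

View pics/w1.png

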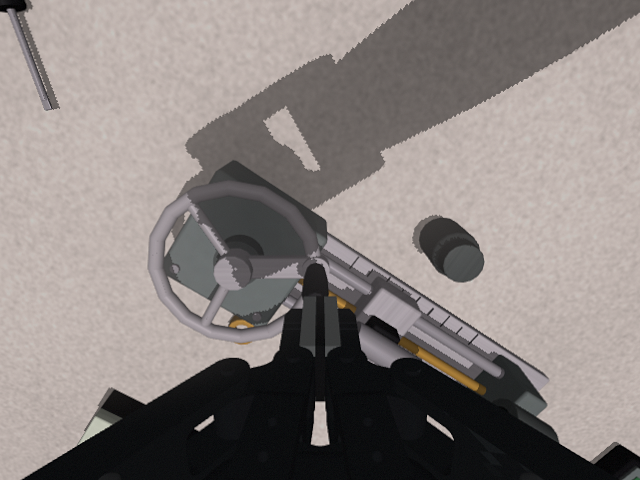

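The wrist view shows the shut fingers standing behind the handle (316,275). The hub is at (232,268), about where it was predicted. I'll go down and start the orbit with constant rows.

drive_tool(
  steps=[
    [4,-0.2,0,0,0],
    [4,0,0,0,0],
    [4,0,0,0,0],
    [0,0,0,0,0],
    [0,0,0.6,0,0],
    [0,0,0.6,0,0],
    [0,0,0.5,0,0],
    [0,0,0.5,0,0],
    [0,0,0,0,0],
  ],
)

```text
time: 4.2
eef_pos: [0.4495, -0.088, 0.1127]
tcp_rot: [-0.212, 0.674, 0.211, 0.676]
contact_force: [-0.1, 0.0, -0.4]
opening: -0.002
```

drive_tool(
  steps=[
    [0,0.15,0.57,5,0],
    [0,0.15,0.57,5,0],
    [0,0.15,0.57,5,0],
    [0,0.15,0.57,5,0],
    [0,0,0,0,0],
  ],
)

```text
time: 4.7
eef_pos: [0.4661, -0.0722, 0.1117]
tcp_rot: [-0.091, 0.701, 0.091, 0.702]
contact_force: [-0.6, 0.3, 1.0]
opening: -0.002
```

```bash
cat >> h.py <<'E'
def chk(sgn=1):
    s=readout.get_state(); r=R.from_quat(s['tcp_rot']); q=r.inv().apply(np.array([*AX,.1])-s['eef_pos'])
    t=r.apply([0,0,sgn]); ta=np.degrees(np.arctan2(t[1],t[0])); h=s['eef_pos'][:2]+t[:2]*D
    print('axis in tool y,z',(q[1:]*100).round(2),'(want',-6.46*sgn,2*sgn,') push dir',ta.round(1),'implied handle ang',np.degrees(np.arctan2(*(h-AX)[::-1])).round(1),'F',s['contact_force'].round(1),'z',s['eef_pos'][2].round(4),'q16',s['qpos'][[0,5]].round(2),s['time'])
E
python3 - <<'E'
from h import *
chk()
c=snap('scene'); cv2.imwrite('pics/s1.png',cv2.resize(c['frame'][130:330,200:460,::-1],None,fx=3,fy=3,interpolation=cv2.INTER_CUBIC))
E
```

```text
axis in tool y,z [-6.53  1.88] (want -6.46 2 ) push dir 14.8 implied handle ang 103.7 F [-0.6  0.3  1. ] z 0.1117 q16 [-0.37 -2.2 ] 4.7
```

View pics/s1.png

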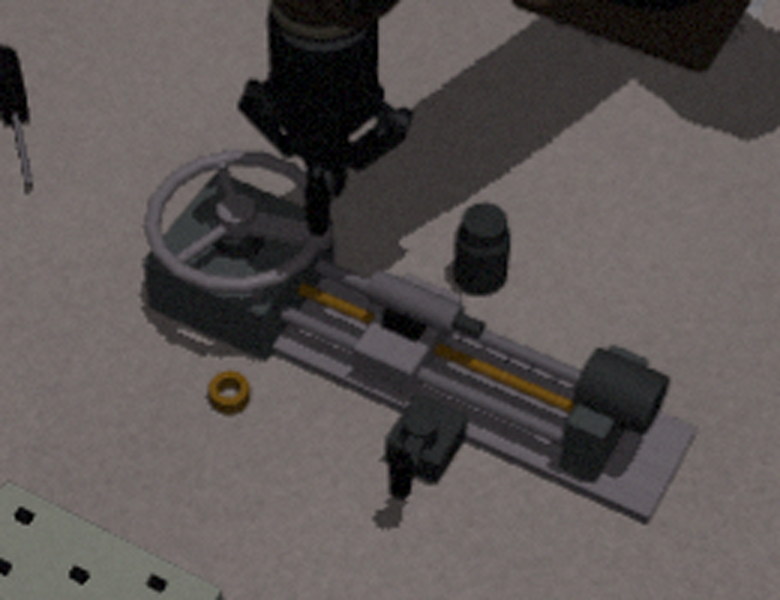

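The handle (crop 318,215) has moved round with the fingers behind it, so the wheel is turning as planned. I'll continue.

drive_tool(
  steps=[
    [0,0.15,0.57,5,0],
    [0,0.15,0.57,5,0],
    [0,0.15,0.57,5,0],
    [0,0.15,0.57,5,0],
    [0,0.15,0.57,5,0],
    [0,0.15,0.57,5,0],
    [0,0.15,0.57,5,0],
    [0,0.15,0.57,5,0],
    [0,0.15,0.57,5,0],
    [0,0.15,0.57,5,0],
  ],
)

```text
time: 5.75
eef_pos: [0.5218, -0.0646, 0.1113]
tcp_rot: [0.215, 0.674, -0.214, 0.673]
contact_force: [-1.2, 1.6, 1.6]
opening: 0.006
```

drive_tool(
  steps=[
    [0,0.15,0.57,5,0],
    [0,0.15,0.57,5,0],
    [0,0.15,0.57,5,0],
    [0,0.15,0.57,5,0],
    [0,0.15,0.57,5,0],
    [0,0.15,0.57,5,0],
    [0,0.15,0.57,5,0],
    [0,0.15,0.57,5,0],
    [0,0.15,0.57,5,0],
    [0,0.15,0.57,5,0],
  ],
)

```text
time: 6.75
eef_pos: [0.5646, -0.1034, 0.1113]
tcp_rot: [0.481, 0.52, -0.478, 0.52]
contact_force: [1.5, 3.4, -0.2]
opening: 0.0
```

```bash
python3 -c "
from h import *
chk()"
```

```text
axis in tool y,z [-6.56  2.19] (want -6.46 2 ) push dir -85.4 implied handle ang 6.3 F [ 1.5  3.4 -0.2] z 0.1113 q16 [-0.36 -0.44] 6.75
```

drive_tool(
  steps=[
    [0,0.14,0.57,5,0],
    [0,0.14,0.57,5,0],
    [0,0.14,0.57,5,0],
    [0,0.14,0.57,5,0],
    [0,0.14,0.57,5,0],
    [0,0.14,0.57,5,0],
    [0,0.14,0.57,5,0],
    [0,0.14,0.57,5,0],
    [0,0.14,0.57,5,0],
    [0,0.14,0.57,5,0],
  ],
)

```text
time: 7.75
eef_pos: [0.5614, -0.1612, 0.1119]
tcp_rot: [0.656, 0.268, -0.653, 0.269]
contact_force: [3.9, 0.2, -1.6]
opening: 0.0
```

drive_tool(
  steps=[
    [0,0.15,0.57,5,0],
    [0,0.15,0.57,5,0],
    [0,0.15,0.57,5,0],
    [0,0.15,0.57,5,0],
    [0,0.15,0.57,5,0],
    [0,0.15,0.57,5,0],
    [0,0.15,0.57,5,0],
    [0,0.15,0.57,5,0],
    [0,0.15,0.57,5,0],
    [0,0.15,0.57,5,0],
  ],
)

```text
time: 8.75
eef_pos: [0.5154, -0.1961, 0.1119]
tcp_rot: [0.708, -0.034, -0.705, -0.033]
contact_force: [2.7, -0.5, -0.4]
opening: 0.001
```

```bash
python3 - <<'E'
from h import *
chk()
c=snap('scene'); cv2.imwrite('pics/s2.png',cv2.resize(c['frame'][100:330,200:460,::-1],None,fx=2.5,fy=2.5,interpolation=cv2.INTER_CUBIC))
E
```

```text
axis in tool y,z [-6.4   2.05] (want -6.46 2 ) push dir 174.6 implied handle ang -95.0 F [ 2.7 -0.5 -0.4] z 0.1119 q16 [-0.55  1.12] 8.75
```

View pics/s2.png

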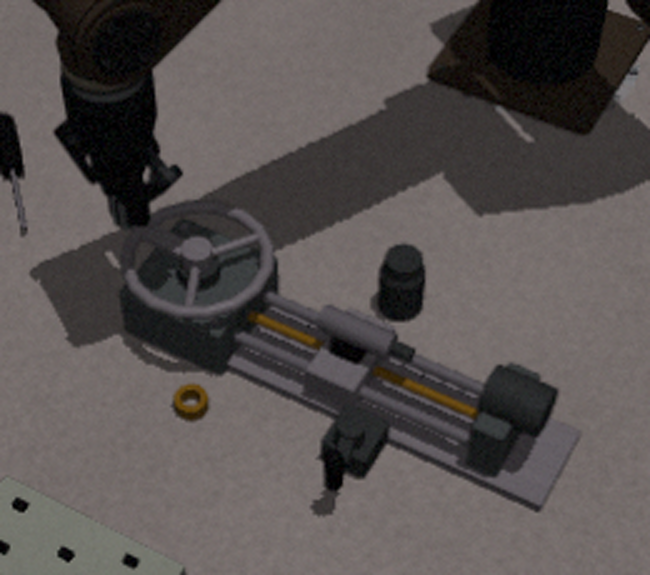

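At 220° all is as expected: the carriage has moved and the forces are small. I'll swap to the opposite finger face so joint 6 stays within its range: back off, turn -180°, and come back to the handle.

drive_tool(
  steps=[
    [0,0,-1.5,0,0],
    [0,0,-1.5,0,0],
    [0,0,0,-8.5,0],
    [0,0,0,-8.5,0],
    [0,0,0,-8.5,0],
    [0,0,0,-8.5,0],
    [0,0,0,-8.5,0],
    [0,0,0,-8.5,0],
    [0,0,0,-8.5,0],
    [0,0,0,-8.5,0],
  ],
)

```text
time: 9.8
eef_pos: [0.5442, -0.198, 0.1112]
tcp_rot: [-0.602, -0.371, 0.602, -0.371]
contact_force: [-0.0, -0.4, -0.4]
opening: -0.0
```

drive_tool(
  steps=[
    [0,0,0,-8.5,0],
    [0,0,0,-8.5,0],
    [0,0,0,-8.5,0],
    [0,0,0,-8.5,0],
    [0,0,0,-8.5,0],
    [0,0,0,-8.5,0],
    [0,0,0,-8.5,0],
    [0,0,0,-8.5,0],
    [0,0,0,-8.5,0],
    [0,0,0,-8.5,0],
  ],
)

```text
time: 10.8
eef_pos: [0.5442, -0.198, 0.1112]
tcp_rot: [0.194, 0.68, -0.193, 0.68]
contact_force: [0.7, -0.6, 0.5]
opening: 0.002
```

drive_tool(
  steps=[
    [0,0,0,-8.5,0],
    [0,0,0,-1.5,0],
    [0,0,0,0,0],
    [0,0,-0.7,0,0],
    [0,0,-0.7,0,0],
    [0,0,-0.7,0,0],
    [0,0,-0.5,0,0],
    [0,0,-0.4,0,0],
    [0,0,0,0,0],
  ],
)

```text
time: 11.7
eef_pos: [0.5161, -0.1866, 0.1113]
tcp_rot: [0.137, 0.694, -0.137, 0.694]
contact_force: [-0.2, -1.4, 0.2]
opening: 0.002
```

```bash
python3 -c "
from h import *
chk(-1)"
```

```text
axis in tool y,z [ 4.62 -3.53] (want 6.46 -2 ) push dir 157.7 implied handle ang -94.0 F [-0.2 -1.4  0.2] z 0.1113 q16 [-0.53 -1.71] 11.7
```

I miscounted the turn rows: only -163° was turned. I'll back off, finish the turn and take up the right place.

drive_tool(
  steps=[
    [0,0,1.0,0,0],
    [0,0,0,-8.5,0],
    [0,0,0,-8.5,0],
    [0,-0.7,0,0,0],
    [0,0,0,0,0],
    [0,0,-0.5,0,0],
    [0,0,-0.4,0,0],
    [0,0,0,0,0],
  ],
)

```text
time: 12.5
eef_pos: [0.5156, -0.1966, 0.1111]
tcp_rot: [0.033, 0.707, -0.033, 0.706]
contact_force: [0.3, -0.7, 0.1]
opening: -0.001
```

```bash
python3 -c "
from h import *
chk(-1)"
```

```text
axis in tool y,z [ 6.44 -2.07] (want 6.46 -2 ) push dir 174.7 implied handle ang -94.7 F [ 0.3 -0.7  0.1] z 0.1111 q16 [-0.55 -2.03] 12.5
```

drive_tool(
  steps=[
    [0,-0.15,-0.57,5,0],
    [0,-0.15,-0.57,5,0],
    [0,-0.15,-0.57,5,0],
    [0,-0.15,-0.57,5,0],
    [0,-0.15,-0.57,5,0],
    [0,-0.15,-0.57,5,0],
    [0,-0.15,-0.57,5,0],
    [0,-0.15,-0.57,5,0],
    [0,-0.15,-0.57,5,0],
    [0,-0.15,-0.57,5,0],
  ],
)

```text
time: 13.5
eef_pos: [0.4611, -0.1844, 0.1116]
tcp_rot: [0.329, 0.625, -0.329, 0.627]
contact_force: [2.1, -2.8, -2.5]
opening: -0.0
```

drive_tool(
  steps=[
    [0,-0.15,-0.57,5,0],
    [0,-0.15,-0.57,5,0],
    [0,-0.15,-0.57,5,0],
    [0,-0.15,-0.57,5,0],
    [0,-0.15,-0.57,5,0],
    [0,-0.15,-0.57,5,0],
    [0,-0.15,-0.57,5,0],
    [0,-0.15,-0.57,5,0],
    [0,-0.15,-0.57,5,0],
    [0,0,0,0,0],
  ],
)

```text
time: 14.5
eef_pos: [0.4351, -0.1386, 0.1115]
tcp_rot: [0.543, 0.453, -0.543, 0.454]
contact_force: [0.6, -0.5, 0.6]
opening: 0.001
```

```bash
python3 -c "
from h import *
chk(-1)"
```

```text
axis in tool y,z [ 6.34 -1.97] (want 6.46 -2 ) push dir 79.7 implied handle ang 169.5 F [ 0.6 -0.5  0.6] z 0.1115 q16 [-0.53 -0.35] 14.5
```

Another 45° remains. I'll push 8.5 rows' worth, then look.

drive_tool(
  steps=[
    [0,-0.16,-0.57,5,0],
    [0,-0.16,-0.57,5,0],
    [0,-0.16,-0.57,5,0],
    [0,-0.16,-0.57,5,0],
    [0,-0.16,-0.57,5,0],
    [0,-0.16,-0.57,5,0],
    [0,-0.16,-0.57,5,0],
    [0,-0.16,-0.57,5,0],
    [0,-0.08,-0.28,2.5,0],
    [0,0,0,0,0],
  ],
)

```text
time: 15.5
eef_pos: [0.4467, -0.0911, 0.1115]
tcp_rot: [0.67, 0.226, -0.67, 0.226]
contact_force: [-0.5, -0.4, -0.0]
opening: 0.002
```

```bash
python3 - <<'E'
from h import *
chk(-1)
E
```

```text
axis in tool y,z [ 6.43 -1.93] (want 6.46 -2 ) push dir 37.3 implied handle ang 126.7 F [-0.5 -0.4 -0. ] z 0.1115 q16 [-0.42  0.49] 15.5
```

drive_tool(
  steps=[
    [0,0,1.5,0,0],
    [0,0,1.5,0,0],
    [-4,0,0,0,0],
    [-4,0,0,0,0],
    [-4,0,0,0,0],
    [0,0,0,0,0],
  ],
)

```text
time: 16.1
eef_pos: [0.4257, -0.1109, 0.2382]
tcp_rot: [0.673, 0.223, -0.667, 0.23]
contact_force: [0.3, -0.5, 0.7]
opening: 0.003
```

```bash
python3 - <<'E'
from h import *
s=snap('scene')
x0,x1,y0,y1=295,345,150,300
m=(s['frame'][y0:y1,x0:x1].max(2)<35).astype(np.uint8)
k,l,st,ce=cv2.connectedComponentsWithStats(m)
for i in range(1,k):
    if st[i,4]>15: print(st[i]+[x0,y0,0,0,0],ce[i]+[x0,y0])
print(proj(s,[*H0,.145]))
cv2.imwrite('pics/s3.png',cv2.resize(s['frame'][100:330,200:460,::-1],None,fx=2.5,fy=2.5,interpolation=cv2.INTER_CUBIC))
E
```

```text
[302 181   9  19 142] [306.23239437 189.73239437]
[295 205   9   5  34] [298.79411765 207.05882353]
[295 205  16  28 131] [302.19083969 221.18320611]
[331 233  14  13  82] [339.19512195 239.58536585]
[328 271  17  26 229] [335.83842795 283.95196507]
[306.69510594 183.04481509]
```

View pics/s3.png

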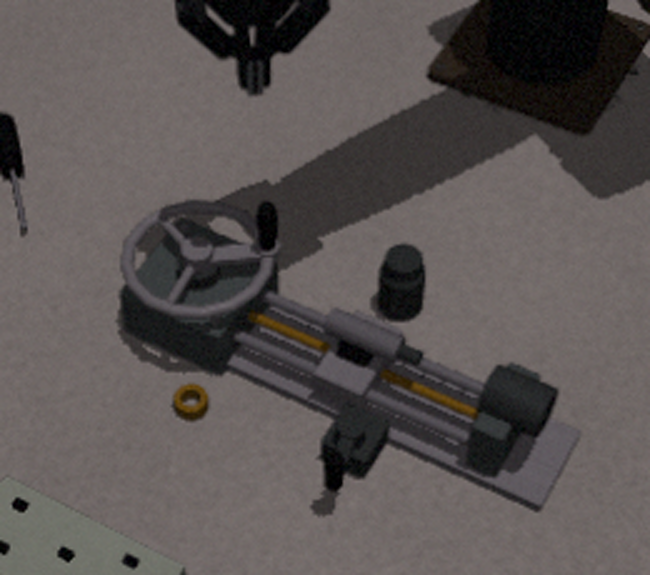

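The handle blob is back at (306.2,189.7), against (306.5,190.5) at the start, so within about 2 mm. The lever is untouched at (335.8,284). Now the clamp.

```bash
python3 - <<'E'
from h import *
P=np.array([.5757,.0688]); d=.0195
def at(psi,back=0):
    n=np.array([-np.sin(psi),np.cos(psi)]); e=np.array([np.cos(psi),np.sin(psi)])
    return P+.055*e-(d+back)*n
s=readout.get_state(); p=s['eef_pos']; r=R.from_quat(s['tcp_rot']); tz=r.apply([0,0,1]); y0=np.arctan2(tz[1],tz[0]); y1=.2+1.5*np.pi
y0=y1+((y0-y1+np.pi)%(2*np.pi)-np.pi); print(np.degrees([y0,y1]))
g=at(.2,.025); print(g)
T=[(*(p[:2]+(g-p[:2])*k),.238,y0+(y1-y0)*k) for k in np.linspace(0,1,10)[1:]]+[(*g,.238,y1)]
o,ps=rows(T,1); print(o)
T=[(*g,z,y1) for z in(.19,.145,.10,.062,.062)]+[(*at(.2,b),.062,y1) for b in(.018,.012,.006,.0)]
o,ps=rows(T,1,ps); print(o)
T=[(*at(a),.062,a+1.5*np.pi) for a in np.linspace(.2,1.32,17)[1:]]
o,ps=rows(T,2,ps); print(o)
E
```

```text
[217.3355759 281.4591559]
[0.63844445 0.03611385]
[[-0.3, 0.2, -2.9, -7.1, 0], [0.0, 0.5, -2.8, -7.1, 0], [0.0, 0.8, -2.8, -7.2, 0], [0.0, 1.2, -2.6, -7.1, 0], [0.1, 1.5, -2.5, -7.1, 0], [-0.0, 1.8, -2.2, -7.1, 0], [-0.0, 2.1, -2.0, -7.2, 0], [-0.0, 2.3, -1.8, -7.1, 0], [0.0, 2.4, -1.4, -7.1, 0], [0.0, 0.0, -0.0, -0.0, 0]]
[[4.8, 0.0, -0.0, -0.0, 0], [4.5, -0.0, -0.1, -0.0, 0], [4.5, -0.0, 0.0, -0.0, 0], [3.8, -0.1, 0.0, -0.0, 0], [0.0, 0.0, 0.0, -0.0, 0], [0.0, 0.0, -0.7, -0.0, 0], [-0.0, 0.0, -0.6, -0.0, 0], [-0.0, 0.0, -0.6, -0.0, 0], [-0.0, 0.0, -0.6, -0.0, 0]]
[[-0.01, 0.16, -0.38, -4.0, 0], [0.0, 0.13, -0.39, -4.0, 0], [-0.0, 0.12, -0.39, -4.1, 0], [-0.0, 0.12, -0.39, -4.0, 0], [-0.0, 0.12, -0.39, -4.0, 0], [-0.01, 0.13, -0.39, -4.0, 0], [0.0, 0.12, -0.39, -4.0, 0], [0.0, 0.12, -0.39, -4.0, 0], [-0.0, 0.12, -0.38, -4.0, 0], [-0.0, 0.13, -0.39, -4.0, 0], [-0.01, 0.12, -0.39, -4.0, 0], [-0.0, 0.12, -0.39, -4.1, 0], [-0.0, 0.13, -0.39, -4.0, 0], [-0.01, 0.12, -0.39, -4.0, 0], [0.0, 0.12, -0.39, -4.0, 0], [-0.0, 0.13, -0.39, -4.0, 0]]
```

drive_tool(
  steps=[
    [-0.3,0.2,-2.9,-7.1,0],
    [0,0.5,-2.8,-7.1,0],
    [0,0.8,-2.8,-7.1,0],
    [0,1.2,-2.6,-7.1,0],
    [0,1.5,-2.5,-7.1,0],
    [0,1.8,-2.2,-7.1,0],
    [0,2.1,-2.0,-7.1,0],
    [0,2.3,-1.8,-7.1,0],
    [0,2.4,-1.4,-7.1,0],
    [0,0,0,0,0],
  ],
)

```text
time: 17.15
eef_pos: [0.6375, 0.0378, 0.2317]
tcp_rot: [0.448, 0.548, -0.448, 0.546]
contact_force: [-1.1, -0.1, 0.4]
opening: 0.001
```

drive_tool(
  steps=[
    [4.5,0,0,0,0],
    [4.5,0,0,0,0],
    [0,0,0,0,0],
  ],
)

```text
time: 17.45
eef_pos: [0.6301, 0.0363, 0.1348]
tcp_rot: [0.446, 0.551, -0.453, 0.541]
contact_force: [-1.1, 1.3, -1.2]
opening: 0.004
```

```bash
python3 - <<'E'
from h import *
s=readout.get_state(); print(s['eef_pos'],s['qpos'].round(2),R.from_quat(s['tcp_rot']).as_matrix().round(3).T)
c=snap('wrist','w2.png'); print(proj(c,[.628,.079,.083]),proj(c,[.5757,.0688,.053]),proj(c,[*s['eef_pos'][:2],.06]))
E
```

```text
[0.63014017 0.03627389 0.13478167] [-0.1   0.29  1.75 -0.    1.11 -0.3 ] [[-0.018  0.002 -1.   ]
 [ 0.981  0.193 -0.018]
 [ 0.192 -0.981 -0.005]]
[333.59216567 193.04542041] [242.21065834 181.67742331] [322.07481334 253.69946369]
```

View pics/w2.png

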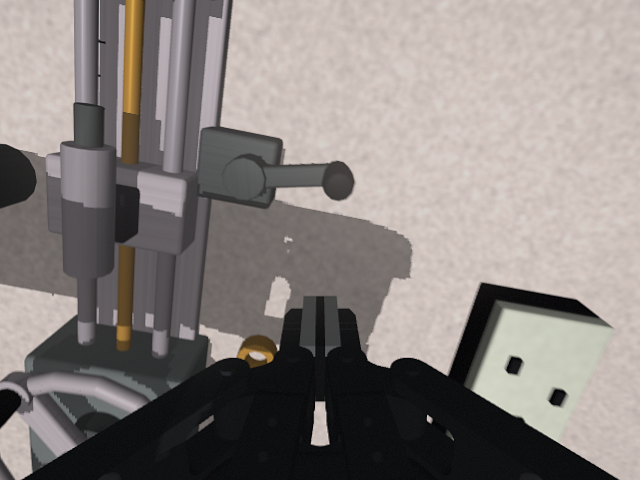

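The wrist view shows the knob top at (338,180) and the boss at (243,176), clear ahead of the fingers. They sit a few mm further off than predicted, so I'll cast the rays.

```bash
python3 - <<'E'
from h import *
s=readout.get_state(); print(s['eef_pos'],s['time'])
c=snap('wrist'); print(plane(c,338,179,.083),plane(c,243,176,.053),readout.get_state()['eef_pos'])
E
```

```text
[0.63280638 0.03607434 0.13918542] 17.5
[0.63205095 0.08551527 0.083     ] [0.57827199 0.07109157 0.053     ] [0.63540445 0.0358343  0.14299292]
```

The arm was still settling during that picture, so those casts are only rough, but they agree to about 4 mm. I'll descend, approach and push round.

drive_tool(
  steps=[
    [0,0,0,0,0],
    [4.2,0,0,0,0],
    [4.2,0,0,0,0],
    [0,0,0,0,0],
    [0,0,0,0,0],
    [0,0,0,0,0],
  ],
)

```text
time: 18.15
eef_pos: [0.6396, 0.0358, 0.0645]
tcp_rot: [0.45, 0.544, -0.448, 0.548]
contact_force: [-1.2, 0.2, 0.0]
opening: 0.002
```

drive_tool(
  steps=[
    [0,0,-0.7,0,0],
    [0,0,-0.6,0,0],
    [0,0,-0.6,0,0],
    [0,0,-0.6,0,0],
    [0,0.13,-0.39,-4,0],
    [0,0.13,-0.39,-4,0],
    [0,0.13,-0.39,-4,0],
    [0,0.13,-0.39,-4,0],
  ],
)

```text
time: 18.95
eef_pos: [0.6324, 0.0768, 0.0606]
tcp_rot: [0.367, 0.604, -0.368, 0.604]
contact_force: [-1.3, -3.4, 1.1]
opening: -0.004
```

```bash
cat >> h.py <<'E'
def chc():
    s=readout.get_state(); r=R.from_quat(s['tcp_rot']); P=np.array([.5757,.0688]); n=r.apply([0,0,-1])[:2]; h=s['eef_pos'][:2]+.0195*n-P
    print('psi face',(np.arctan2(n[1],n[0])-np.pi/2).round(2),'psi knob',np.arctan2(h[1],h[0]).round(2),'rad',np.linalg.norm(h).round(4),'F',s['contact_force'].round(1),s['eef_pos'].round(4),s['time'])
E
python3 -c "
from h import *
chc()"
```

```text
psi face 0.48 psi knob 0.49 rad 0.054 F [-1.3 -3.4  1.1] [0.6324 0.0768 0.0606] 18.95
```

Contact is at about 3 N and on track. I'll push on to about 1.3 rad.

drive_tool(
  steps=[
    [0,0.13,-0.39,-4,0],
    [0,0.13,-0.39,-4,0],
    [0,0.13,-0.39,-4,0],
    [0,0.13,-0.39,-4,0],
    [0,0.13,-0.39,-4,0],
    [0,0.13,-0.39,-4,0],
    [0,0.13,-0.39,-4,0],
    [0,0.13,-0.39,-4,0],
  ],
)

```text
time: 19.75
eef_pos: [0.6201, 0.1067, 0.0605]
tcp_rot: [0.186, 0.681, -0.187, 0.683]
contact_force: [0.7, -3.0, -0.8]
opening: -0.001
```

drive_tool(
  steps=[
    [0,0.13,-0.39,-4,0],
    [0,0.13,-0.39,-4,0],
    [0,0.13,-0.39,-4,0],
    [0,0.13,-0.39,-4,0],
    [0,0,0,0,0],
  ],
)

```text
time: 20.25
eef_pos: [0.608, 0.1185, 0.0606]
tcp_rot: [0.091, 0.701, -0.091, 0.702]
contact_force: [0.4, -0.9, -0.3]
opening: -0.0
```

```bash
python3 -c "
from h import *
chc()"
```

```text
psi face 1.31 psi knob 1.33 rad 0.0564 F [ 0.4 -0.9 -0.3] [0.608  0.1185 0.0606] 20.25
```

drive_tool(
  steps=[
    [0,0.06,-0.2,-2,0],
    [0,0.06,-0.2,-2,0],
    [0,0,0,0,0],
  ],
)

```text
time: 20.55
eef_pos: [0.6048, 0.1205, 0.0606]
tcp_rot: [0.067, 0.703, -0.067, 0.704]
contact_force: [2.1, -1.2, 0.7]
opening: 0.002
```

drive_tool(
  steps=[
    [0,0,1.5,0,0],
    [0,0,1.5,0,0],
    [-4.5,0,0,0,0],
    [-4.5,0,0,0,0],
    [-4.5,0,0,0,0],
    [-4.5,0,0,0,0],
    [0,0,4,0,0],
    [0,0,4,0,0],
    [0,0,0,0,0],
    [0,0,0,0,0],
  ],
)

```text
time: 21.55
eef_pos: [0.712, 0.0997, 0.2387]
tcp_rot: [0.068, 0.705, -0.067, 0.703]
contact_force: [-0.1, -0.9, 0.1]
opening: 0.0
```

```bash
python3 - <<'E'
from h import *
s=readout.get_state();print(s['eef_pos'],s['contact_force'].round(1),s['time'])
c=snap('scene'); t=snap('top')
print(plane(t,0,0,0) is None, [proj(c,[.5757+.055*np.cos(a),.0688+.055*np.sin(a),.083]).round(1).tolist() for a in(1.05,1.4)],[proj(t,[.5757+.055*np.cos(a),.0688+.055*np.sin(a),.083]).round(1).tolist() for a in(1.05,1.4)])
x0,x1,y0,y1=295,400,150,300
for n,cc in(('scene',c),):
    m=(cc['frame'][y0:y1,x0:x1].max(2)<35).astype(np.uint8)
    k,l,st,ce=cv2.connectedComponentsWithStats(m)
    for i in range(1,k):
        if st[i,4]>15: print(n,st[i]+[x0,y0,0,0,0],ce[i]+[x0,y0])
cv2.imwrite('pics/s4.png',c['frame'][:,:,::-1])
E
```

```text
[0.71197568 0.09968512 0.23865153] [-0.1 -0.9  0.1] 21.55
False [[354.5, 280.2], [361.3, 275.2]] [[290.4, 239.1], [287.9, 246.3]]
scene [ 295  150   91  141 5858] [333.67377945 218.57084329]
scene [358 234  11  12  54] [361.98148148 240.96296296]
scene [391 257   9  11  56] [395.35714286 262.30357143]
scene [387 272  13  18 177] [393.27118644 280.66666667]
```

View pics/s4.png

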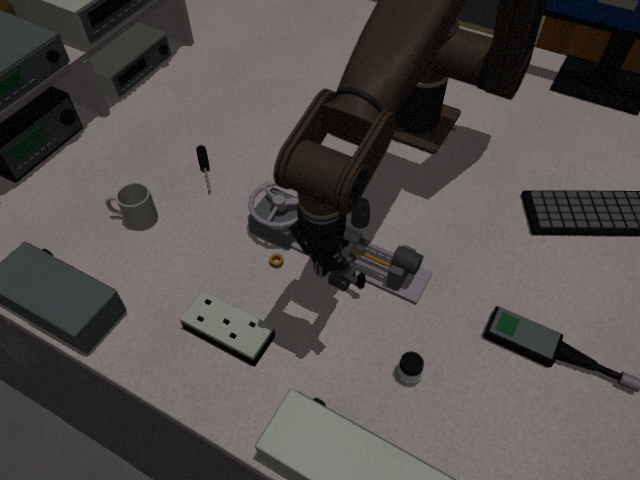

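The knob is now near (361,276), matching the 1.4 rad stop prediction (361,275), and the bystanders are in place. The handle is hidden, so I'll move aside to check it.

drive_tool(
  steps=[
    [0,4,-1,0,0],
    [0,4,-1,0,0],
    [0,4,-1,0,0],
    [0,4,-1,0,0],
    [0,4,-1,0,0],
    [0,4,-1,0,0],
    [0,4,-1,0,0],
    [0,4,0,0,0],
    [0,0,0,0,0],
    [0,0,0,0,0],
  ],
)

```text
time: 22.65
eef_pos: [0.7025, 0.4282, 0.2402]
tcp_rot: [0.066, 0.704, -0.067, 0.704]
contact_force: [-0.6, -0.2, 0.7]
opening: 0.001
```

```bash
python3 - <<'E'
from h import *
s=readout.get_state();print(s['eef_pos'],s['contact_force'].round(1),s['time'])
for n,(x0,x1,y0,y1) in(('scene',(295,325,165,205)),('scene',(345,380,255,300)),('top',(355,385,280,305)),('top',(275,305,225,262))):
    cc=snap(n)
    m=(cc['frame'][y0:y1,x0:x1].max(2)<35).astype(np.uint8)
    k,l,st,ce=cv2.connectedComponentsWithStats(m)
    for i in range(1,k):
        if st[i,4]>15: print(n,st[i]+[x0,y0,0,0,0],ce[i]+[x0,y0])
E
```

```text
[0.70251921 0.42820767 0.24021167] [-0.6 -0.2  0.7] 22.65
scene [303 181   8  19 128] [306.453125  190.1015625]
scene [355 273  11  16 113] [360.17699115 280.32743363]
scene [345 277   9  14  53] [347.22641509 282.77358491]
top [368 292   7   6  27] [370.88888889 294.03703704]
top [286 245   6   5  21] [288.76190476 246.85714286]
```

The handle reads (370.9,294.0) in the top view against (370.6,293.6) at the start, and the knob (288.8,246.9) matches 1.4 rad. I'm handing in the job.

```bash
python3 -c "
from h import *
print(sign_off())"
```

```text
the job is handed in; nothing more can be done
None
```

The hand wheel has been turned one full turn clockwise, the clamp lever is pushed round to its stop, and the job is handed in at about 23 s of the 67 s allowed. No verdict was reported. I pushed only with the shut fingers and never gripped the handle or the lever. At 220° I switched to the opposite finger face, because the last joint did not have the range for the whole turn.

- **Handle:** it came back to within about 2 mm of where it began. The top view reads (370.9, 294.0) against (370.6, 293.6) at the start, and the scene view agrees.
- **Clamp lever:** the knob sits where the 1.4 rad stop predicts, in both views.
- **Forces:** contact stayed at about 5 N or less in the readings at the end of each move; I did not log it in between.
- **Bystanders:** all looked in place in the last full picture. I checked them by eye and did not measure them.
- **Arm:** it ended clear of everything.

Two things went wrong along the way. I miscounted the turn while changing faces (163° instead of 180°); the force then read about 1.4 N, so a finger may have touched the handle, and I backed off and corrected it. The close-up of the clamp was taken while the arm was still settling, so its positions were a few mm off the earlier ones. I went by the earlier measurements, and the push followed the planned arc.

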